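Lever the slicing board's guide bar into line and bolt it

TASK

The guide bar of the bread-slicing board hangs on one bolt, and its other hole is out of line with the blind hole in the board beneath. Take the tapered drift from the stand and press it down through the bar into the board until it comes up solid on the bottom of the hole, so that the bar is levered into line; then pull it out, stand it back in its empty stand hole, and press the plain bolt down in its place until it too is solid on the bottom. How deep the hole is can only be felt: seat each with a firm push of about 20 N, never more than about 30 N, then let go, and leave everything else where it is.

Things in the scene. Friction and masses are not known exactly. Their poses are not given: they have to be found in the camera images.
- board: Beech slicing board, fixed to the worktop, 150 (x) x 260 (y) x 36 mm thick (y-ends 136 mm from the centre with their cleats). Origin: centre of its underside, at worktop height; z up, y along its length.
- board_hole (a point): Centre of the mouth of the board's round hole, in the board's top face (36 mm above the worktop), half hidden by the guide bar. The hole is 16 mm in diameter, vertical, blind; its hard flat bottom lies somewhere between 22 and 33 mm below the mouth, a different depth each time, and cannot be seen. Axes as the board's.
- bar_hole (a point): Centre of the mouth of the guide bar's free hole, in the bar's top face (44 mm above the worktop); 16 mm in diameter, through the 8 mm thick bar. At the start it is 6 to 8 mm from the board hole, towards the board's +x. Turning the bar takes 1 to 4 N sideways here; levered into line and let go, it springs back to about 2.5 mm out of line (same side) and stays there by friction.
- bar_pivot (a point): Top of the pivot bolt of the guide bar: a steel bar 46 mm wide, 222 mm long, 8 mm thick, lying on the board along its y, that turns about this vertical bolt, 190 mm from both holes towards the board's +y. Here the bolt's low head is 22 mm across and ends 58 mm above the worktop. A 30 mm high fence stands on the bar's +x edge, from the pivot to 75 mm short of the hole.
- drift: Tapered steel drift with a dark wooden handle, 102 mm tall, about 120 g, standing tip down in the stand. Origin: centre of its tip; z up its axis. From the tip: cone from 4 mm diameter to 15.2 mm at 18 mm; straight to 47 mm; collar of 25 mm diameter from 47 to 52 mm; round handle from 52 to 102 mm, 22 mm in diameter from 66 to 90 mm (grasp it there), 19 mm at its ends.
- drift_tip (a point): The centre of the drift's tip (same as the drift's origin). Its collar stays clear of the bar when the tip is on the bottom of the hole.
- bolt: Plain steel bolt (no thread) with a tall dark knurled head, 83 mm tall, about 100 g, standing nose down in the stand. Origin: centre of its nose end; z up its axis. From the end: nose from 10 mm diameter to 14 mm at 10 mm; smooth 14 mm shank to 45 mm; flange of 25 mm diameter from 45 to 49 mm; round head of 21 mm diameter from 49 to 83 mm, the place to grasp.
- bolt_tip (a point): The centre of the bolt's nose end (same as the bolt's origin). Its flange stays clear of the bar (by 4 to 15 mm) when the bolt is on the bottom of the hole.
- stand: Fixed wooden block, 56 (x) x 150 (y) x 50 mm high, with two equal round through holes, 19 mm in diameter, on its y line; one holds the drift, the other the bolt (either way round), each hanging by its collar or flange on the block's top. Origin: centre of its underside; z up.
- stand_a (a point): Centre of the mouth of the stand's hole at its -y end, in its top face (50 mm above the worktop). Hanging there, the drift has its tip 3 mm and the bolt its end 5 mm above the worktop.
- stand_b (a point): The same for the stand's hole at its +y end, 84 mm from the other.
- heart_cutter: Bystander: tin heart-shaped pastry cutter, 58 x 64 x 25 mm, on the board. Origin: centre of its underside.
- star_cutter: Bystander: tin star-shaped pastry cutter, 70 x 67 x 25 mm, on the worktop. Origin: centre of its underside.
- pudding_dish: Bystander: white porcelain ramekin, 69 mm wide, 42 mm tall. Origin: centre of its underside.
- small_measure: Bystander: small steel measuring cup with a flat handle, 52 x 111 x 31 mm. Origin: centre of its underside.
- kitchen_timer: Bystander: round twist timer, 69 mm wide, 60 mm tall. Origin: centre of its underside.

How it is judged:
By the outcome, as a careful person would: the job done as asked, in the order asked, and still so for the second after the job is handed in, with the robot touching nothing.
It also fails if it takes over 72 s, if anything falls off the work surface, if the arm or the gripper's body presses on something with over 40 N, if the wrist force passes 120 N, or if a joint passes its speed limit or range.

ROBOT

A 6-joint arm with a two-finger parallel gripper is mounted at the origin on a cart in front of the work surface, level with it; the furniture and walls round the work are solid. World frame = base frame: x ahead of the robot, y to its left, z up, the work surface at z = 0. Lengths are in m, angles in rad, forces in N, time in s.
With the tool pointing down it reaches from about 0.25 to 0.725 m from the base axis. Payload 9.7 kg.
Tool frame: the origin (TCP) lies between the finger pads; the fingertips stand 11 mm ahead of it and the grasp point (between the pads) lies 8 mm behind it; y points along the fingers, x is the direction in which the jaws open and shut, and the axes are right-handed (so a half turn about y gives the same grasp; the last joint's range is limited). The gripper opens to 85 mm and grips with 20 to 120 N. Pads are 22 mm wide; open, the fingers measure 114 mm over their backs; the gripper's body (76 mm by 85 mm) begins 54 mm behind the grasp point. The pads swing forward as they close: fully open they stand 13 mm farther back than shut.
Start: joints at [-1.183, 0.087, 0.176, 1.66, 0, 1.571], TCP at [0.208, -0.509, 0.242] pointing down, gripper open.
Joint ranges: [-3.13, 3.13], [-0.85, 1.81], [-1.15, 1.24], [-2.2, 2.28], [-1.44, 1.52], [-3.14, 3.14]. Speed limits (rad/s): [2.22, 2.22, 2.57, 3.14, 3.14, 3.14].

INTERFACE

Orientations are given as [roll, pitch, yaw] about the fixed x, y, z axes, in that order (R = Rz(yaw) Ry(pitch) Rx(roll)).
In Python, from plant import arm, capture, calibration, ticket gives the robot as it stands. The module is installed in compiled form; this text tells all that it offers.
- The arm moves only by the tool step_arm, never from a script. Its argument "increments" is one flat list of numbers, 7 for each row, row after row: the shift along the world's x, y, z in m, then the turn, a rotation vector about the world's x, y, z in degrees, then the opening, from 0 (shut) to 1 (fully open). A call has 1 to 8 rows; each row is the pose to reach, as a shift and turn from the pose commanded when the call began; what a row does not reach only later rows make up. A row lasts 1/12 s, in which the tool goes at most 41.7 mm and 7.16 degrees, less where a joint would pass 70% of its speed; a pose out of reach is approached as far as the arm can. A call with a gripper value outside its range is refused whole. The fingers move at their own pace and stop on an object; the grip force is fixed at half the most. Time passes only in rows, so rows that repeat a pose let the fingers close. It gives the time, the measured TCP pose, the force and the opening at its end, in the units of the state.
- arm.observe(): the state, without advancing time (a new reading comes with each control period).
- capture(name): name is "scene" or "side" or "wrist"; returns the picture (384x512x3 uint8, blue, green, red); there is no depth.
- calibration(name): a dict with "fx", "fy", "cx", "cy" (pixels), "rvec" (rotation vector, rad) and "tvec" (3), from world to camera coordinates, as OpenCV has them. Camera axes: x right, y down, z forward; pixel columns grow to the right and rows downward; lengths in m; the calibration is good to about 2 mm. A picture is of the moment at which its call begins: read the wrist's pose just before it. calibration takes no time and is no camera call; for the wrist camera it gives the pose at the moment of the call.
- ticket.sign_off(): hands the job in, once; it reports no verdict.
The state is a dict: "t": time; "joints": joint angles; "qvel": joint speeds; "tau": joint torques, N m; "position": TCP position; "ee_rot": TCP orientation; "ft_force": force on the tool from outside, world axes, zero at the start; "moment": the same for the moment, N m; "opening": opening from 0.0 (shut) to 1.0 (fully open).
Only numpy, scipy, OpenCV 4.12 (cv2) and the standard library are available. Lean on these libraries where they do the work, as an engineer would, in place of code of your own. Each camera call takes 0.05 s, during which the arm holds its last target. There are 200 camera calls.

## Working session

There is one attempt and no reset: what is moved stays moved. The work goes in short steps, Python scripts to look and compute and a tool call to move; the robot and the scene stay as the last step left them, time stands still between calls to the robot, and variables do not carry over. Pictures are saved under pics/ and viewed, about 8 in all and at most 12, crops included, and the job is handed in when it is done.

Besides the shell and the picture viewer there is one more tool, called after "Emit:" as name(argument=value, ...) on one line, values as JSON. step_arm: Moves the arm, as the interface text tells. Its arguments: {"type":"object","properties":{"increments":{"type":"array"}},"required":["increments"]}

```bash
mkdir -p pics; cat > h.py <<'E'
import numpy as np, cv2
from plant import arm, capture, calibration, ticket
def ray(c,u,v):
    R=cv2.Rodrigues(np.array(c["rvec"],float))[0]; t=np.array(c["tvec"],float).ravel()
    d=R.T@np.array([(u-c["cx"])/c["fx"],(v-c["cy"])/c["fy"],1.0]); return -R.T@t,d
def onz(c,u,v,z):
    o,d=ray(c,u,v); return o+d*(z-o[2])/d[2]
def proj(c,p):
    K=np.array([[c["fx"],0,c["cx"]],[0,c["fy"],c["cy"]],[0,0,1.]])
    return cv2.projectPoints(np.array(p,float).reshape(-1,3),np.array(c["rvec"],float),np.array(c["tvec"],float),K,None)[0].reshape(-1,2)
E
python3 - <<'E'
from h import *
s=arm.observe(); print({k:np.round(v,3) for k,v in s.items()})
for n in("scene","side"):
    c=calibration(n); print(n,np.round(ray(c,256,192),3))
    cv2.imwrite(f"pics/{n}0.png",capture(n)); np.save(f"{n}_cal.npy",c,allow_pickle=True)
a=cv2.imread("pics/scene0.png");b=cv2.imread("pics/side0.png")
cv2.imwrite("pics/scene0b.png",cv2.resize(a,(800,600),interpolation=cv2.INTER_CUBIC))
cv2.imwrite("pics/side0b.png",cv2.resize(b,(800,600),interpolation=cv2.INTER_CUBIC))
E
```

```text
{'t': np.float64(0.0), 'joints': array([-1.183,  0.087,  0.175,  1.66 , -0.   ,  1.571]), 'qvel': array([ 0.001,  0.001, -0.001, -0.001,  0.001, -0.   ]), 'tau': array([ 2.0000e-03, -5.2039e+01,  4.6480e+01,  1.6000e-02,  0.0000e+00,
        0.0000e+00]), 'position': array([ 0.208, -0.509,  0.242]), 'ee_rot': array([-1.571e+00,  1.000e-03, -1.183e+00]), 'ft_force': array([-0.137, -1.285,  0.474]), 'moment': array([ 0.019,  0.009, -0.001]), 'opening': np.float64(0.998)}
scene [[ 0.492 -0.804  0.945]
 [-0.009  0.617 -0.787]]
side [[ 0.302  0.679  0.416]
 [ 0.238 -0.893 -0.382]]
```

View pics/scene0b.png

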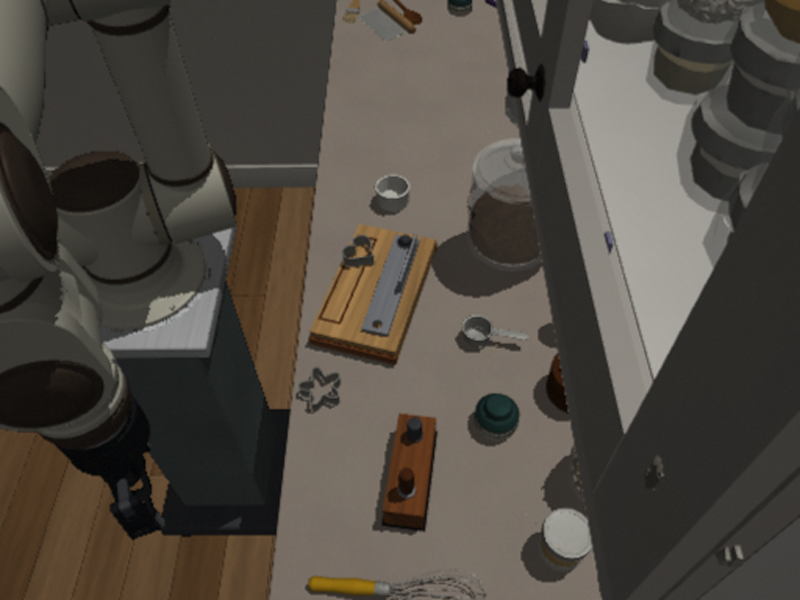

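View pics/side0b.png

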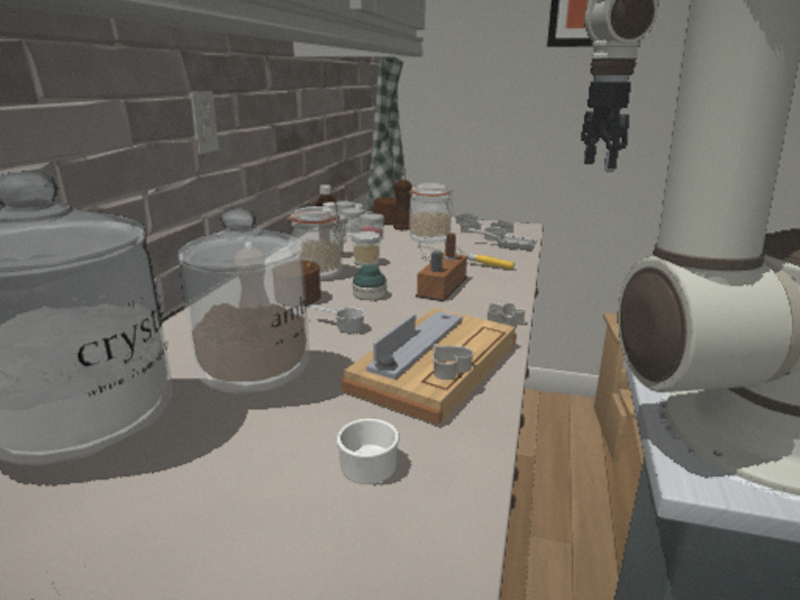

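The scene view shows the drift (brown handle, 405,475) in the stand's near (-y) hole and the bolt (413,425) in the other. The bar hole is near (377,324), the pivot near (404,241), and the heart cutter on the board near (357,250).

```bash
python3 - <<'E'
from h import *
c=calibration("scene"); f=.64
for n,u,v,z in [("drift top",406,471,.105),("bolt top",413.5,423,.088),("bar hole",377,324,.044),("pivot",404.5,239,.058),("stand c1",400,414,.05),("c2",437,418,.05),("c3",425,527-10,.05),("c4",384,524-10,.05),
 ("brd1",362,226,.036),("brd2",437,237,.036),("brd3",396,353,.036),("brd4",310,338,.036)]:
    print(n,np.round(onz(c,u*f,v*f,z),4))
E
```

```text
drift top [ 0.4892 -0.432   0.105 ]
bolt top [ 0.5003 -0.3527  0.088 ]
bar hole [ 0.4427 -0.1466  0.044 ]
pivot [0.4896 0.0329 0.058 ]
stand c1 [ 0.4807 -0.3176  0.05  ]
c2 [ 0.5357 -0.3248  0.05  ]
c3 [ 0.5142 -0.4734  0.05  ]
c4 [ 0.4588 -0.4689  0.05  ]
brd1 [0.4094 0.0884 0.036 ]
brd2 [0.55   0.0579 0.036 ]
brd3 [ 0.4743 -0.1993  0.036 ]
brd4 [ 0.3322 -0.1681  0.036 ]
```

Emit:
step_arm(increments=[0.04,0.015,0.01,0,0,7,1,0.08,0.03,0.02,0,0,14,1,0.12,0.045,0.03,0,0,21,1,0.16,0.06,0.03,0,0,28,1,0.2,0.075,0.03,0,0,35,1,0.24,0.09,0.03,0,0,42,1,0.275,0.1,0.03,0,0,49,1,0.285,0.105,0.03,0,0,56,1])

```text
t: 0.77
position: [0.4972, -0.4019, 0.2706]
ee_rot: [-1.569, 0.001, -0.196]
ft_force: [-0.2, 0.2, -0.7]
opening: 0.997
```

Emit:
step_arm(increments=[0,0,0,0,0,4,1,0,0,0,0,0,4,1,0,0,0,0,0,4,1])

```text
t: 1.02
position: [0.493, -0.404, 0.2718]
ee_rot: [-1.57, 0.001, -0.138]
ft_force: [-0.5, -0.5, -0.5]
opening: 1.002
```

```bash
python3 - <<'E'
from h import *
s=arm.observe(); print({k:np.round(v,3) for k,v in s.items() if k in('t','joints','position','ee_rot','ft_force')})
c=calibration("wrist"); print(c, np.round(ray(c,256,192),3)); np.save("wcal1.npy",c,allow_pickle=True)
im=capture("wrist"); cv2.imwrite("pics/w1.png",im); cv2.imwrite("pics/w1b.png",cv2.resize(im,(800,600),interpolation=cv2.INTER_CUBIC))
E
```

```text
{'t': np.float64(1.017), 'joints': array([-0.687,  0.327,  0.514,  1.759, -0.   ,  1.022]), 'position': array([ 0.493, -0.404,  0.272]), 'ee_rot': array([-1.57e+00,  1.00e-03, -1.38e-01]), 'ft_force': array([-0.48 , -0.457, -0.506])}
{'fx': 282.81324056859125, 'fy': 282.81324056859125, 'cx': 259.566709904787, 'cy': 195.03272157682304, 'rvec': array([-2.82913466,  0.19357726,  0.03020713]), 'tvec': array([-0.54355599, -0.36359597,  0.30657128])} [[ 0.504 -0.326  0.402]
 [-0.052 -0.287 -0.957]]
```

View pics/w1b.png

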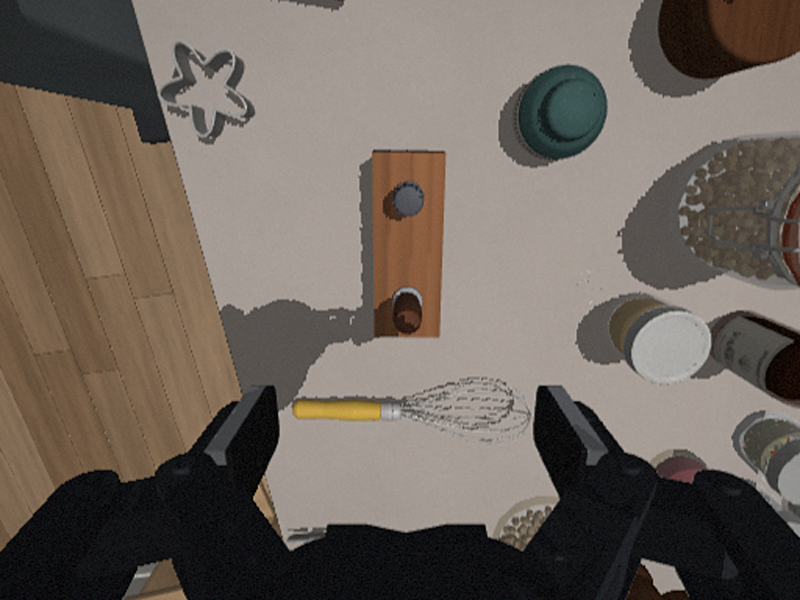

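The wrist view shows the stand squared to the tool. Its top corners are at about (373,151), (445,152), (440,337) and (375,336), the bolt top is near (408,197) and the drift top near (407,318). I'll compute positions from several cues.

```bash
python3 - <<'E'
from h import *
c=np.load("wcal1.npy",allow_pickle=True).item(); im=cv2.imread("pics/w1.png"); f=.64
cs=np.array([onz(c,u*f,v*f,.05)[:2] for u,v in[(373,151),(445,152),(440,337),(375,336)]])
print(np.round(cs,4),"ctr",cs.mean(0),[round(float(np.linalg.norm(cs[i]-cs[i-1])),4) for i in range(4)])
d=(cs[0]+cs[1]-cs[2]-cs[3])/2;d/=np.linalg.norm(d);print("a",cs.mean(0)-.042*d,"b",cs.mean(0)+.042*d,"yaw",np.arctan2(-d[0],d[1]))
for n,u,v,z in[("bolt",408,196,.088),("drift",407,319,.105),("drift collar",408,299,.055)]: print(n,np.round(onz(c,u*f,v*f,z),4))
x=cv2.resize(im[85:230,220:300],None,fx=4,fy=4,interpolation=cv2.INTER_CUBIC); 
s=calibration("scene"); a=cv2.imread("pics/scene0.png")
y=cv2.resize(a[250:345,240:285],None,fx=6,fy=6,interpolation=cv2.INTER_CUBIC)
H=max(x.shape[0],y.shape[0]); p=lambda q:cv2.copyMakeBorder(q,0,H-q.shape[0],0,0,cv2.BORDER_CONSTANT)
cv2.imwrite("pics/crop1.png",np.hstack([p(x),p(y)])); print(x.shape,y.shape)
E
```

```text
[[ 0.481  -0.3126]
 [ 0.5345 -0.3207]
 [ 0.5139 -0.4688]
 [ 0.459  -0.4603]] ctr [ 0.49710434 -0.39062774] [0.1493, 0.0542, 0.1495, 0.0556]
a [ 0.49112312 -0.43219967] b [ 0.50308557 -0.34905582] yaw -0.1428958966962993
bolt [ 0.5027 -0.3464  0.088 ]
drift [ 0.4906 -0.4296  0.105 ]
drift collar [ 0.4916 -0.43    0.055 ]
(580, 320, 3) (570, 270, 3)
```

View pics/crop1.png

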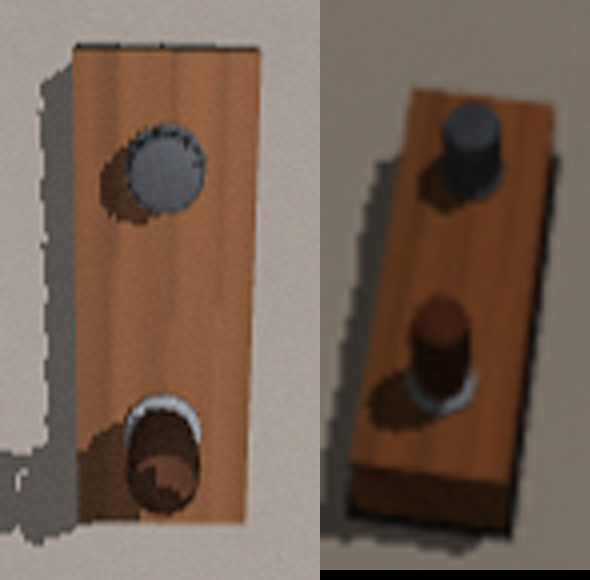

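Emit:
step_arm(increments=[-0.002,-0.0275,-0.04,0,0,0,1,-0.002,-0.0275,-0.08,0,0,0,0.7,-0.002,-0.0275,-0.12,0,0,0,0.6,-0.002,-0.0275,-0.15,0,0,0,0.6,-0.002,-0.0275,-0.175,0,0,0,0.6,-0.002,-0.0275,-0.19,0,0,0,0.6,-0.002,-0.0275,-0.197,0,0,0,0.6,-0.002,-0.0275,-0.197,0,0,0,0.6])

```text
t: 1.73
position: [0.4896, -0.4316, 0.0738]
ee_rot: [-1.569, 0.002, -0.138]
ft_force: [-0.2, -0.3, 0.5]
opening: 0.598
```

Emit:
step_arm(increments=[0,0,0,0,0,0,0.3,0,0,0,0,0,0,0,0,0,0,0,0,0,0,0,0,0,0,0,0,0,0,0,0,0,0,0,0,0,0,0,0,0,0,0])

```text
t: 2.23
position: [0.4915, -0.4324, 0.0773]
ee_rot: [-1.573, -0.002, -0.136]
ft_force: [-2.4, -0.7, 6.6]
opening: 0.237
```

Emit:
step_arm(increments=[0,0,0,0,0,0,0,0,0,0,0,0,0,0,0,0,0,0,0,0,0])

```text
t: 2.48
position: [0.4915, -0.4324, 0.0773]
ee_rot: [-1.573, -0.002, -0.136]
ft_force: [-1.9, -0.2, 7.1]
opening: 0.238
```

Emit:
step_arm(increments=[0,0,0.03,0,0,0,0,0,0,0.065,0,0,0,0,0,0,0.1,0,0,0,0,0,0.01,0.13,0,0,0,0,-0.01,0.045,0.13,0,0,0,0,-0.02,0.085,0.13,0,0,0,0,-0.03,0.125,0.13,0,0,0,0,-0.04,0.165,0.13,0,0,0,0])

```text
t: 3.15
position: [0.4504, -0.2652, 0.2055]
ee_rot: [-1.571, -0.001, -0.137]
ft_force: [1.6, 1.1, -0.5]
opening: 0.238
```

Emit:
step_arm(increments=[-0.008,0.035,0,0,0,0,0,-0.016,0.065,0,0,0,0,0,-0.016,0.065,0,0,0,0,0,-0.016,0.065,0,0,0,0,0])

```text
t: 3.48
position: [0.435, -0.2005, 0.2064]
ee_rot: [-1.571, -0.002, -0.134]
ft_force: [0.8, -0.6, -2.3]
opening: 0.237
```

```bash
python3 - <<'E'
from h import *
s=arm.observe(); print({k:np.round(v,4) for k,v in s.items() if k in('t','joints','position','ee_rot','ft_force','opening')})
c=calibration("wrist"); np.save("wcal2.npy",c,allow_pickle=True)
im=capture("wrist"); cv2.imwrite("pics/w2.png",im); cv2.imwrite("pics/w2b.png",cv2.resize(im,(800,600),interpolation=cv2.INTER_CUBIC))
E
```

```text
{'t': np.float64(3.4833), 'joints': array([-0.4318, -0.095 , -0.075 ,  1.5887,  0.    ,  1.2725]), 'position': array([ 0.435 , -0.2005,  0.2064]), 'ee_rot': array([-1.5714, -0.002 , -0.1336]), 'ft_force': array([ 0.7796, -0.5994, -2.3427]), 'opening': np.float64(0.2366)}
```

View pics/w2b.png

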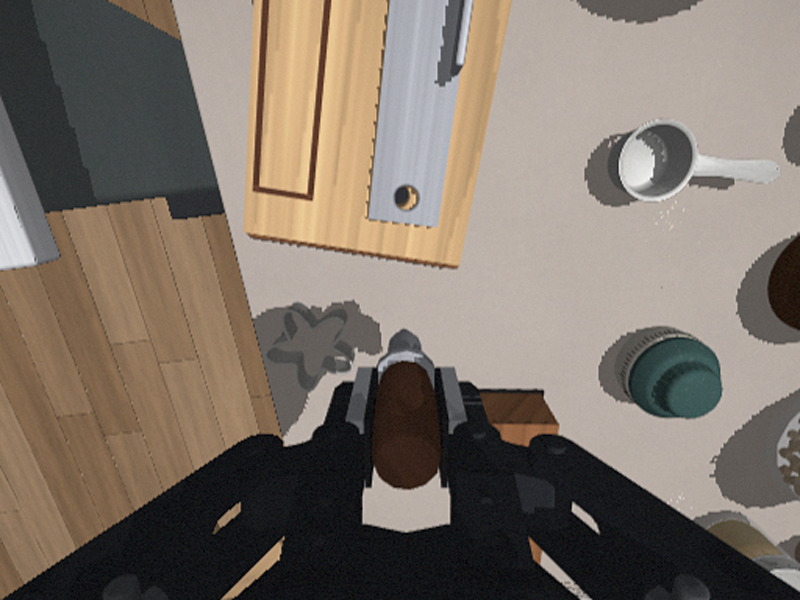

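The wrist view shows the drift held upright, the bar hole at (407,197) with a crescent of the board hole on its left, and the front board corners at (247,234) and (460,266). I'll crop in on the hole.

```bash
python3 - <<'E'
from h import *
c=np.load("wcal2.npy",allow_pickle=True).item(); im=cv2.imread("pics/w2.png")
x0,y0=240,108
cr=im[y0:y0+40,x0:x0+48]; x=cv2.resize(cr,None,fx=12,fy=12,interpolation=cv2.INTER_NEAREST)
# overlay predicted hole ellipse for trial centre
cv2.imwrite("pics/crop2.png",x)
g=cr.astype(int); b=g[...,0]-g[...,2]
m=((b<5)|(cr.mean(2)<80)).astype(np.uint8)
n,l,st,ce=cv2.connectedComponentsWithStats(m); print(st,ce)
h=onz(c,407*.64,197*.64,.044); print(h)
print([np.round(onz(c,u*.64,v*.64,.036),4) for u,v in[(247,233),(460,265),(370,219),(436,228)]])
a=np.linspace(0,6.28,60); 
e=proj(c,np.c_[h[0]+.008*np.cos(a),h[1]+.008*np.sin(a),0*a+.044]); print(e.min(0)-[x0,y0],e.max(0)-[x0,y0])
E
```

```text
[[   0    0   45   37 1263]
 [   0    0   48   40  452]
 [  12   10   16   17  205]] [[21.58115598 16.08788599]
 [30.56415929 29.62610619]
 [19.74634146 18.19512195]]
[ 0.44435375 -0.14212557  0.044     ]
[array([ 0.3338, -0.1519,  0.036 ]), array([ 0.4748, -0.1931,  0.036 ]), array([ 0.4178, -0.1537,  0.036 ]), array([ 0.4611, -0.1655,  0.036 ])]
[12.53419081  9.86043813] [28.42596229 26.17183473]
```

View pics/crop2.png

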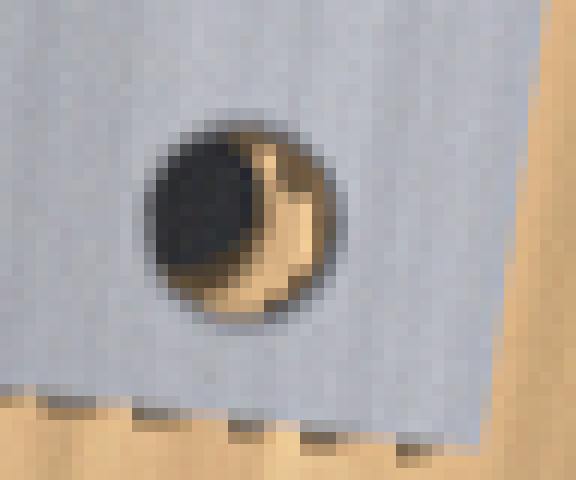

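```bash
python3 - <<'E'
from h import *
from scipy.optimize import least_squares
c=np.load("wcal2.npy",allow_pickle=True).item()
x0,y0=240,108
# crop pixel edge (x12 picture -> pixel centre = v/12-0.5)
E=[(243,146),(255,165),(262,190),(262,212),(255,232),(245,250),(225,262),(200,268)]
P=np.array([onz(c,x0+u/12-.5,y0+v/12-.5,.036)[:2] for u,v in E])
r=least_squares(lambda q:np.hypot(*(P-q).T)-.008,P.mean(0)-[.006,0])
H=onz(c,x0+244/12-.5,y0+222/12-.5,.044)[:2]
print("board hole",r.x,"resid",np.round(r.fun*1e3,2),"bar hole",H,"offset mm",(H-r.x)*1e3,np.hypot(*(H-r.x))*1e3, "dir",np.arctan2(*(H-r.x)[::-1]))
E
```

```text
board hole [ 0.4375184  -0.13888944] resid [-0.59 -0.22  0.13  0.36  0.35  0.41 -0.12 -0.8 ] bar hole [ 0.44371878 -0.14196188] offset mm [ 6.20037459 -3.07244537] 6.919867453827546 dir -0.46006182008227203
```

```bash
python3 - <<'E'
from h import *
c=np.load("wcal2.npy",allow_pickle=True).item(); im=cv2.imread("pics/w2.png")
a=np.linspace(0,2*np.pi,40); out=cv2.resize(im[200:320,220:300],None,fx=5,fy=5,interpolation=cv2.INTER_CUBIC)
for z,r in[(0,.002),(.018,.0076),(.047,.0125),(.052,.0125),(.102,.0095)]:
    p=proj(c,np.c_[.435+r*np.cos(a),-.2005+r*np.sin(a),.132+z+0*a])
    cv2.polylines(out,[((p-[220,200]+.5)*5).astype(int)],True,(0,255,0),1)
cv2.imwrite("pics/crop3.png",out)
E
```

```text
(no output)
```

View pics/crop3.png

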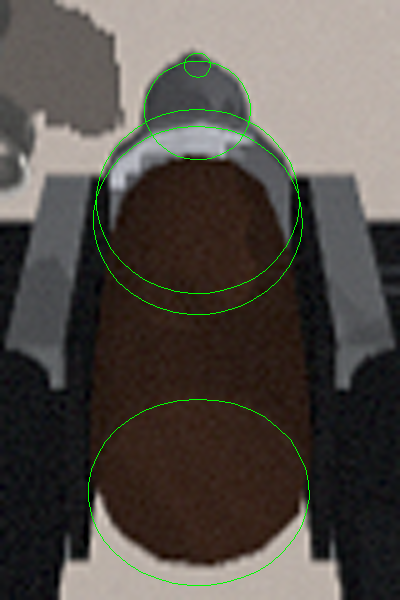

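Emit:
step_arm(increments=[0.0028,0.03,0,0,0,0,0,0.0055,0.059,0,0,0,0,0,0.0055,0.059,-0.025,0,0,0,0,0.0055,0.059,-0.05,0,0,0,0,0.0055,0.059,-0.065,0,0,0,0,0.0055,0.059,-0.073,0,0,0,0,0.0055,0.059,-0.073,0,0,0,0,0.0055,0.059,-0.073,0,0,0,0])

```text
t: 4.2
position: [0.4407, -0.1433, 0.1326]
ee_rot: [-1.571, 0.0, -0.137]
ft_force: [0.7, -1.1, -1.1]
opening: 0.235
```

```bash
python3 - <<'E'
from h import *
s=arm.observe(); print({k:np.round(v,4) for k,v in s.items() if k in('t','position','ee_rot','ft_force','opening')})
c=calibration("wrist"); im=capture("wrist"); cv2.imwrite("pics/w3.png",im); np.save("wcal3.npy",c,allow_pickle=True)
cv2.imwrite("pics/w3b.png",cv2.resize(im[160:280,200:320],None,fx=5,fy=5,interpolation=cv2.INTER_CUBIC))
E
```

```text
{'t': np.float64(4.2), 'position': array([ 0.4407, -0.1433,  0.1326]), 'ee_rot': array([-1.5708e+00,  2.0000e-04, -1.3670e-01]), 'ft_force': array([ 0.6826, -1.082 , -1.1331]), 'opening': np.float64(0.2352)}
```

View pics/w3b.png

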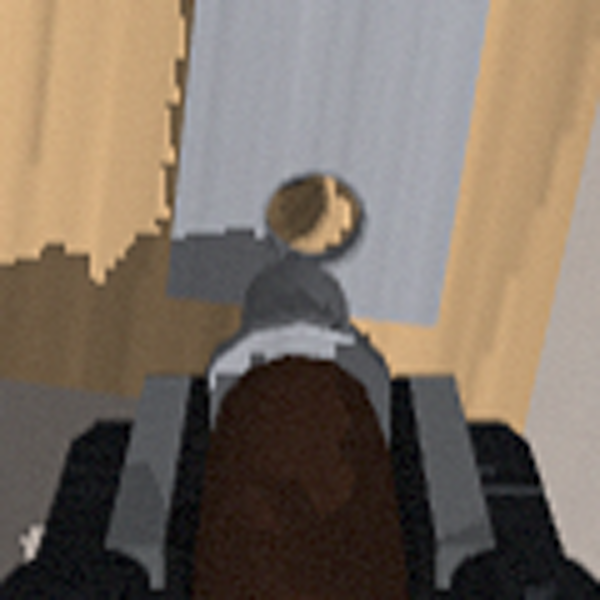

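The close view shows the drift tip at (294,257) in the crop, with the bar hole centred at (315,213). I'll compute where the tip points compared with the hole.

```bash
python3 - <<'E'
from h import *
c=np.load("wcal3.npy",allow_pickle=True).item()
q=lambda u,v,z:np.round(onz(c,200+u/5-.5,160+v/5-.5,z)*1e3,1)
print("tip",q(294,257,.0583),"bar",q(315,213,.044),"barL",q(266,213,.044),"barR",q(364,213,.044),"board hole right edge",q(327,200,.036))
E
```

```text
tip [ 440.1 -141.8   58.3] bar [ 443.8 -140.1   44. ] barL [ 435.9 -139.    44. ] barR [ 451.7 -141.1   44. ] board hole right edge [ 445.8 -140.8   36. ]
```

Emit:
step_arm(increments=[0.0005,0.0015,-0.004,0,0,0,0,0.0005,0.0015,-0.01,0,0,0,0,0.0005,0.0015,-0.015,0,0,0,0,0.0005,0.0015,-0.019,0,0,0,0,0.0005,0.0015,-0.022,0,0,0,0,0.0005,0.0015,-0.025,0,0,0,0,0.0005,0.0015,-0.025,0,0,0,0])

```text
t: 4.83
position: [0.4411, -0.1412, 0.1068]
ee_rot: [-1.571, -0.0, -0.136]
ft_force: [1.3, -0.8, -0.9]
opening: 0.239
```

Emit:
step_arm(increments=[0,0,-0.003,0,0,0,0,-0.0005,0.0001,-0.006,0,0,0,0,-0.001,0.0003,-0.009,0,0,0,0,-0.0015,0.0004,-0.012,0,0,0,0,-0.002,0.0005,-0.012,0,0,0,0,-0.002,0.0005,-0.012,0,0,0,0])

```text
t: 5.33
position: [0.4388, -0.1406, 0.0949]
ee_rot: [-1.571, 0.0, -0.136]
ft_force: [3.0, -1.0, -3.6]
opening: 0.239
```

Emit:
step_arm(increments=[-0.0003,0.0001,-0.002,0,0,0,0,-0.0006,0.0002,-0.004,0,0,0,0,-0.0006,0.0002,-0.005,0,0,0,0,-0.0006,0.0002,-0.005,0,0,0,0])

```text
t: 5.67
position: [0.4384, -0.1405, 0.0901]
ee_rot: [-1.571, 0.0, -0.136]
ft_force: [2.9, -2.6, -1.2]
opening: 0.237
```

Emit:
step_arm(increments=[0,0.0005,-0.0015,0,0,0,0,0,0.0005,-0.003,0,0,0,0,0,0.0005,-0.004,0,0,0,0,0,0.0005,-0.004,0,0,0,0])

```text
t: 6.0
position: [0.4384, -0.1401, 0.0861]
ee_rot: [-1.571, 0.0, -0.136]
ft_force: [2.2, -2.8, -0.9]
opening: 0.238
```

Emit:
step_arm(increments=[0,0,-0.0015,0,0,0,0,0,0,-0.003,0,0,0,0,0,0,-0.003,0,0,0,0])

```text
t: 6.25
position: [0.4383, -0.14, 0.083]
ee_rot: [-1.571, 0.0, -0.136]
ft_force: [2.9, -2.6, -0.9]
opening: 0.24
```

Emit:
step_arm(increments=[0,0,-0.001,0,0,0,0,0,0,-0.002,0,0,0,0,0,0,-0.002,0,0,0,0])

```text
t: 6.5
position: [0.4383, -0.14, 0.0811]
ee_rot: [-1.571, 0.0, -0.136]
ft_force: [2.4, -4.1, -1.1]
opening: 0.239
```

Emit:
step_arm(increments=[0,0,-0.001,0,0,0,0,0,0,-0.002,0,0,0,0,0,0,-0.002,0,0,0,0])

```text
t: 6.75
position: [0.4383, -0.14, 0.0791]
ee_rot: [-1.571, 0.0, -0.136]
ft_force: [1.3, -3.7, -0.0]
opening: 0.233
```

Emit:
step_arm(increments=[0,0,-0.001,0,0,0,0,0,0,-0.002,0,0,0,0,0,0,-0.002,0,0,0,0])

```text
t: 7.0
position: [0.4384, -0.14, 0.0776]
ee_rot: [-1.571, -0.0, -0.136]
ft_force: [0.1, -3.1, 3.4]
opening: 0.241
```

Emit:
step_arm(increments=[0,0,-0.001,0,0,0,0,0,0,-0.002,0,0,0,0,0,0,-0.002,0,0,0,0])

```text
t: 7.25
position: [0.4386, -0.1401, 0.077]
ee_rot: [-1.571, -0.002, -0.136]
ft_force: [-4.2, -1.5, 16.8]
opening: 0.235
```

Emit:
step_arm(increments=[0,0,-0.0004,0,0,0,0,0,0,-0.0008,0,0,0,0,0,0,-0.0008,0,0,0,0,0,0,-0.0008,0,0,0,0])

```text
t: 7.58
position: [0.4387, -0.1401, 0.0769]
ee_rot: [-1.571, -0.002, -0.136]
ft_force: [-5.8, -2.1, 23.8]
opening: 0.238
```

Emit:
step_arm(increments=[0,0,0.004,0,0,0,0,0,0,0.012,0,0,0,0,0,0,0.022,0,0,0,0,0,0,0.034,0,0,0,0,0,0,0.05,0,0,0,0,0,0,0.075,0,0,0,0,0,0,0.1,0,0,0,0,0,0,0.131,0,0,0,0])

```text
t: 8.25
position: [0.4374, -0.1392, 0.2064]
ee_rot: [-1.569, 0.002, -0.136]
ft_force: [0.6, 0.1, -2.1]
opening: 0.234
```

Emit:
step_arm(increments=[0.0066,-0.0365,0,0,0,0,0,0.0132,-0.073,0,0,0,0,0,0.0198,-0.1095,0,0,0,0,0,0.0264,-0.146,0,0,0,0,0,0.033,-0.1825,0,0,0,0,0,0.0395,-0.219,0,0,0,0,0,0.046,-0.2555,0,0,0,0,0,0.0526,-0.2917,0,0,0,0,0])

```text
t: 8.92
position: [0.4908, -0.4329, 0.206]
ee_rot: [-1.569, 0.0, -0.136]
ft_force: [0.6, -0.2, -0.6]
opening: 0.235
```

Emit:
step_arm(increments=[0,0,-0.02,0,0,0,0,0,0,-0.045,0,0,0,0,0,0,-0.06,0,0,0,0,0,0,-0.065,0,0,0,0,0,0,-0.065,0,0,0,0])

```text
t: 9.33
position: [0.4904, -0.4308, 0.1394]
ee_rot: [-1.568, 0.002, -0.136]
ft_force: [0.2, 0.5, -1.2]
opening: 0.236
```

```bash
python3 - <<'E'
from h import *
s=arm.observe(); print({k:np.round(v,4) for k,v in s.items() if k in('t','position','ee_rot','ft_force','opening')})
c=calibration("wrist"); im=capture("wrist"); cv2.imwrite("pics/w4.png",im); np.save("wcal4.npy",c,allow_pickle=True)
cv2.imwrite("pics/w4b.png",cv2.resize(im[100:260,190:350],None,fx=3.7,fy=3.7,interpolation=cv2.INTER_CUBIC))
E
```

```text
{'t': np.float64(9.3333), 'position': array([ 0.4904, -0.4308,  0.1394]), 'ee_rot': array([-1.5684,  0.0025, -0.1357]), 'ft_force': array([ 0.2094,  0.4788, -1.1882]), 'opening': np.float64(0.2358)}
```

View pics/w4b.png

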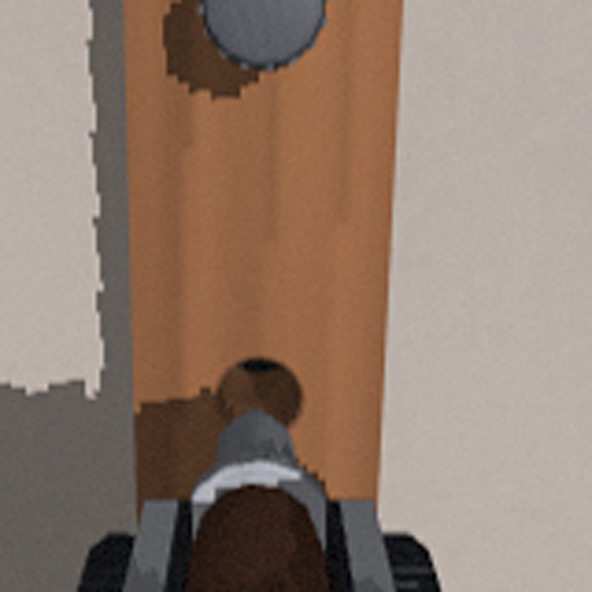

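The view shows the empty stand hole centred near (261,397) in the crop and the drift tip just short of it at (257,414).

```bash
python3 - <<'E'
from h import *
c=np.load("wcal4.npy",allow_pickle=True).item()
q=lambda u,v,z:np.round(onz(c,190+u/3.7-.5,100+v/3.7-.5,z)*1e3,1)
print("tip",q(257,414,.065),"hole",q(261,397,.05),q(219,397,.05),q(302,397,.05),"hole top",q(261,357,.05), "bolt top",q(264,8,.088),"bolt bottom edge",q(264,70,.088))
E
```

```text
tip [ 490.2 -429.6   65. ] hole [ 490.8 -431.4   50. ] [ 481.5 -430.1   50. ] [ 499.9 -432.6   50. ] hole top [ 492.1 -422.1   50. ] bolt top [ 502.2 -350.4   88. ] bolt bottom edge [ 500.9 -360.2   88. ]
```

Emit:
step_arm(increments=[0.0003,-0.0012,-0.004,0,0,0,0,0.0003,-0.0012,-0.012,0,0,0,0,0.0003,-0.0012,-0.024,0,0,0,0,0.0003,-0.0012,-0.038,0,0,0,0,0.0003,-0.0012,-0.05,0,0,0,0,0.0003,-0.0012,-0.058,0,0,0,0,0.0003,-0.0012,-0.062,0,0,0,0,0.0003,-0.0012,-0.062,0,0,0,0])

```text
t: 10.05
position: [0.491, -0.4327, 0.0781]
ee_rot: [-1.571, 0.0, -0.136]
ft_force: [-0.3, 0.3, -1.1]
opening: 0.234
```

Emit:
step_arm(increments=[0,0,-0.001,0,0,0,0,0,0,-0.001,0,0,0,0])

```text
t: 10.22
position: [0.4914, -0.4329, 0.0775]
ee_rot: [-1.571, -0.0, -0.136]
ft_force: [0.7, 0.1, -1.6]
opening: 0.233
```

Emit:
step_arm(increments=[0,0,0,0,0,0,0.35,0,0,0,0,0,0,0.5,0,0,0,0,0,0,0.6,0,0,0,0,0,0,0.6,0,0,0.03,0,0,0,0.6,0,0,0.065,0,0,0,0.6,0,0,0.1,0,0,0,0.6])

```text
t: 10.8
position: [0.4908, -0.4324, 0.1781]
ee_rot: [-1.57, 0.001, -0.136]
ft_force: [1.1, -0.9, 0.3]
opening: 0.6
```

Emit:
step_arm(increments=[0.0058,0.0416,0,0,0,0,0.6,0.0117,0.0832,0,0,0,0,0.6,0.0117,0.0832,-0.03,0,0,0,0.6,0.0117,0.0832,-0.06,0,0,0,0.6,0.0117,0.0832,-0.085,0,0,0,0.6,0.0117,0.0832,-0.1,0,0,0,0.6,0.0117,0.0832,-0.109,0,0,0,0.6,0.0117,0.0832,-0.109,0,0,0,0.6])

```text
t: 11.47
position: [0.5022, -0.3491, 0.0666]
ee_rot: [-1.569, 0.003, -0.136]
ft_force: [0.3, 0.1, -0.1]
opening: 0.601
```

Emit:
step_arm(increments=[0,0,0,0,0,0,0.3,0,0,0,0,0,0,0,0,0,0,0,0,0,0,0,0,0,0,0,0,0,0,0,0,0,0,0,0,0,0,0,0,0,0,0])

```text
t: 11.97
position: [0.5037, -0.3503, 0.0703]
ee_rot: [-1.572, -0.003, -0.136]
ft_force: [-0.9, -0.4, 6.1]
opening: 0.222
```

Emit:
step_arm(increments=[0,0,0.03,0,0,0,0,0,0,0.065,0,0,0,0,-0.0064,0.02,0.1,0,0,0,0,-0.018,0.058,0.1,0,0,0,0,-0.03,0.096,0.1,0,0,0,0,-0.042,0.134,0.1,0,0,0,0,-0.053,0.172,0.1,0,0,0,0,-0.0634,0.2095,0.09,0,0,0,0])

```text
t: 12.63
position: [0.4395, -0.139, 0.1605]
ee_rot: [-1.571, -0.004, -0.136]
ft_force: [1.6, 1.0, -1.2]
opening: 0.228
```

Emit:
step_arm(increments=[0,0,-0.015,0,0,0,0,0,0,-0.028,0,0,0,0,0,0,-0.028,0,0,0,0,0,0,-0.028,0,0,0,0])

```text
t: 12.97
position: [0.4394, -0.14, 0.1307]
ee_rot: [-1.571, 0.0, -0.136]
ft_force: [1.0, 0.3, -1.2]
opening: 0.223
```

```bash
python3 - <<'E'
from h import *
s=arm.observe(); print({k:np.round(v,4) for k,v in s.items() if k in('t','position','ee_rot','ft_force','opening')})
c=calibration("wrist"); im=capture("wrist"); cv2.imwrite("pics/w5.png",im); np.save("wcal5.npy",c,allow_pickle=True)
w=cv2.resize(im[160:260,210:310],None,fx=5,fy=5,interpolation=cv2.INTER_CUBIC)
sc=capture("scene"); cv2.imwrite("pics/scene1.png",sc)
y=cv2.resize(sc[250:350,240:290],None,fx=5,fy=5,interpolation=cv2.INTER_CUBIC)
cv2.imwrite("pics/w5b.png",np.hstack([w,y]))
E
```

```text
{'t': np.float64(12.9667), 'position': array([ 0.4394, -0.14  ,  0.1307]), 'ee_rot': array([-1.5707e+00,  3.0000e-04, -1.3570e-01]), 'ft_force': array([ 0.9894,  0.2813, -1.1829]), 'opening': np.float64(0.2234)}
```

View pics/w5b.png

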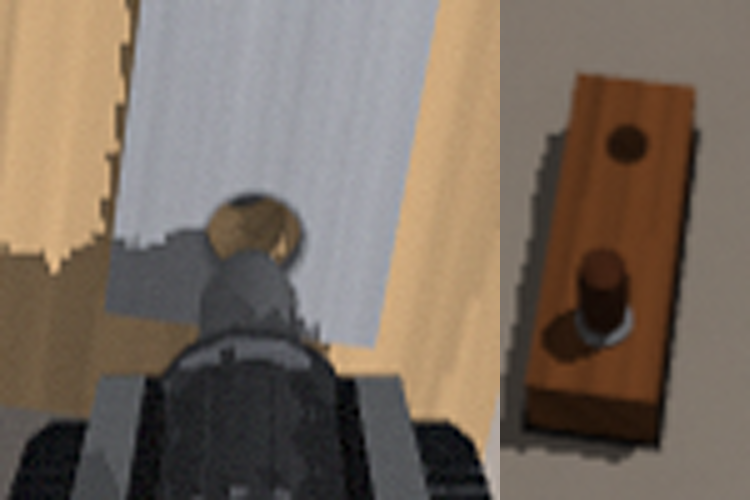

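The drift stands back in its stand hole. The bar hole is at (254,238) in the crop and the bolt nose's +y edge at (252,250).

```bash
python3 - <<'E'
from h import *
c=np.load("wcal5.npy",allow_pickle=True).item()
q=lambda u,v,z:np.round(onz(c,210+u/5-.5,160+v/5-.5,z)*1e3,1)
print("nose +y edge",q(252,250,.0654),"bar L,R,top",q(207,238,.044),q(301,238,.044),q(254,193,.044),"board edge",q(284,235,.036))
E
```

```text
nose +y edge [ 440.6 -134.2   65.4] bar L,R,top [ 432.6 -139.1   44. ] [ 447.8 -141.2   44. ] [ 441.2 -132.5   44. ] board edge [ 444.9 -143.2   36. ]
```

Emit:
step_arm(increments=[-0.0005,-0.0005,-0.005,0,0,0,0,-0.0005,-0.0005,-0.012,0,0,0,0,-0.0005,-0.0005,-0.018,0,0,0,0,-0.0005,-0.0005,-0.022,0,0,0,0,-0.0005,-0.0005,-0.025,0,0,0,0,-0.0005,-0.0005,-0.025,0,0,0,0])

```text
t: 13.57
position: [0.4387, -0.1406, 0.1046]
ee_rot: [-1.571, 0.001, -0.136]
ft_force: [-0.6, -0.5, -1.6]
opening: 0.232
```

Emit:
step_arm(increments=[0,0,-0.002,0,0,0,0,0,0,-0.004,0,0,0,0,0,0,-0.006,0,0,0,0,0,0,-0.006,0,0,0,0])

```text
t: 13.9
position: [0.4391, -0.1407, 0.0992]
ee_rot: [-1.571, -0.0, -0.136]
ft_force: [0.6, 0.2, -1.2]
opening: 0.229
```

Emit:
step_arm(increments=[-0.0002,0.0001,-0.002,0,0,0,0,-0.0003,0.0002,-0.004,0,0,0,0,-0.0003,0.0002,-0.007,0,0,0,0,-0.0003,0.0002,-0.01,0,0,0,0,-0.0003,0.0002,-0.01,0,0,0,0])

```text
t: 14.32
position: [0.4386, -0.1407, 0.089]
ee_rot: [-1.571, 0.0, -0.136]
ft_force: [-0.1, -3.9, -1.5]
opening: 0.228
```

Emit:
step_arm(increments=[0,0,-0.003,0,0,0,0,0,0,-0.006,0,0,0,0,0,0,-0.009,0,0,0,0,0,0,-0.009,0,0,0,0])

```text
t: 14.65
position: [0.4385, -0.1406, 0.0798]
ee_rot: [-1.571, 0.001, -0.136]
ft_force: [-0.8, -3.7, -2.1]
opening: 0.224
```

Emit:
step_arm(increments=[0,-0.0005,-0.003,0,0,0,0,0,-0.0005,-0.006,0,0,0,0,0,-0.0005,-0.008,0,0,0,0,0,-0.0005,-0.009,0,0,0,0,0,-0.0005,-0.009,0,0,0,0])

```text
t: 15.07
position: [0.4385, -0.1409, 0.071]
ee_rot: [-1.571, 0.001, -0.136]
ft_force: [-1.7, -3.2, -2.4]
opening: 0.226
```

Emit:
step_arm(increments=[0,0,-0.001,0,0,0,0,0,0,-0.002,0,0,0,0,0,0,-0.002,0,0,0,0])

```text
t: 15.32
position: [0.4385, -0.1409, 0.0693]
ee_rot: [-1.571, 0.001, -0.136]
ft_force: [-4.2, -2.2, 1.7]
opening: 0.226
```

Emit:
step_arm(increments=[0,0,-0.001,0,0,0,0,0,0,-0.0015,0,0,0,0,0,0,-0.0015,0,0,0,0])

```text
t: 15.57
position: [0.4387, -0.141, 0.0688]
ee_rot: [-1.571, -0.0, -0.136]
ft_force: [-7.8, -1.4, 10.6]
opening: 0.227
```

Emit:
step_arm(increments=[0,0,-0.0007,0,0,0,0,0,0,-0.0014,0,0,0,0,0,0,-0.0014,0,0,0,0,0,0,-0.0014,0,0,0,0])

```text
t: 15.9
position: [0.4388, -0.141, 0.0687]
ee_rot: [-1.571, -0.001, -0.136]
ft_force: [-11.9, -1.1, 21.4]
opening: 0.227
```

Emit:
step_arm(increments=[-0.0008,0,0,0,0,0,0,-0.0015,0,0,0,0,0,0,-0.0015,0,0,0,0,0,0,-0.0015,0,0,0,0,0,0])

```text
t: 16.23
position: [0.4384, -0.1411, 0.0687]
ee_rot: [-1.571, -0.004, -0.136]
ft_force: [-5.4, -0.4, 17.0]
opening: 0.224
```

Emit:
step_arm(increments=[0,0,-0.0006,0,0,0,0,0,0,-0.0008,0,0,0,0,0,0,-0.0008,0,0,0,0])

```text
t: 16.48
position: [0.4385, -0.1411, 0.0687]
ee_rot: [-1.571, -0.004, -0.136]
ft_force: [-8.5, -0.5, 23.1]
opening: 0.22
```

Emit:
step_arm(increments=[0,0,0.0015,0,0,0,0,0,0,0.0025,0,0,0,0,0,0,0.0025,0,0,0,0])

```text
t: 16.73
position: [0.4382, -0.141, 0.0688]
ee_rot: [-1.571, -0.002, -0.136]
ft_force: [0.5, -2.4, 5.2]
opening: 0.23
```

Emit:
step_arm(increments=[0,0,0,0,0,0,0.35,0,0,0,0,0,0,0.5,0,0,0,0,0,0,0.6,0,0,0,0,0,0,0.6,0,0,0.02,0,0,0,0.6,0,0,0.05,0,0,0,0.6,0,0,0.085,0,0,0,0.6,0,-0.04,0.12,0,0,0,0.6])

```text
t: 17.4
position: [0.4374, -0.1697, 0.183]
ee_rot: [-1.569, -0.001, -0.132]
ft_force: [2.3, -0.5, 0.0]
opening: 0.6
```

Emit:
step_arm(increments=[0,-0.03,0.01,0,0,0,0.6,0,-0.03,0.01,0,0,0,0.6,0,-0.03,0.01,0,0,0,0.6])

```text
t: 17.65
position: [0.4374, -0.2033, 0.191]
ee_rot: [-1.571, -0.001, -0.138]
ft_force: [-0.6, 0.3, -0.8]
opening: 0.597
```

```bash
python3 - <<'E'
from h import *
s=arm.observe(); print({k:np.round(v,4) for k,v in s.items() if k in('t','position','ft_force','opening')})
c=calibration("wrist"); im=capture("wrist"); np.save("wcal6.npy",c,allow_pickle=True); cv2.imwrite("pics/w6.png",im)
sc=capture("scene"); cv2.imwrite("pics/scene2.png",sc); sd=capture("side"); cv2.imwrite("pics/side2.png",sd)
z=lambda q,w:cv2.resize(q,w,interpolation=cv2.INTER_CUBIC)
top=np.hstack([z(im,(400,300)),z(sc[130:355,180:360],(400,300))])
bot=np.hstack([z(im[60:180,200:320],(300,300)),z(sd[150:270,210:350],(500,300))])
cv2.imwrite("pics/fin.png",np.vstack([top,bot]))
E
```

```text
{'t': np.float64(17.65), 'position': array([ 0.4374, -0.2033,  0.191 ]), 'ft_force': array([-0.557 ,  0.3455, -0.7534]), 'opening': np.float64(0.5969)}
```

View pics/fin.png

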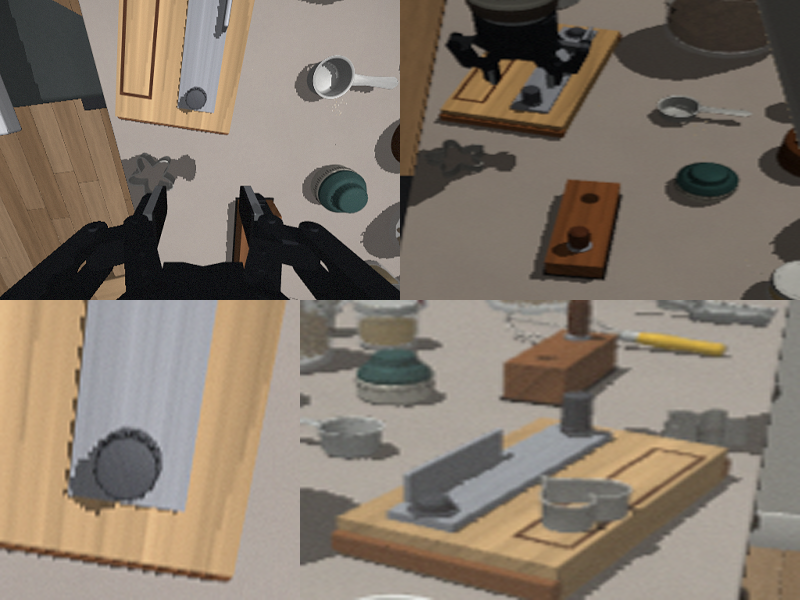

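The bolt stands upright in the bar hole, the drift hangs in its stand hole, and the rest looks undisturbed. I'm handing in.

```bash
python3 -c "
from plant import ticket; print(ticket.sign_off())"
```

```text
the job is handed in; nothing more can be done
None
```

The job is done and handed in: the drift levered the bar into line and is back in its own stand hole. The plain bolt is seated in the board in its place. It took about 18 s of robot time.

- **Drift:** it came up solid on the hole bottom at about 24 N, roughly 33 mm deep. It hangs upright in the -y stand hole, and the other hole is now empty.
- **Bolt:** it came up solid at 21 N. A second push after a small sideways correction reached 23 N with no further sinking. I eased the load before letting go.
- **Last pictures:** the bolt stands upright through the bar with the gripper clear. The other items look where they were, judged by eye only.
- **Small disagreements:** the bottom felt through the bolt was about 0.8 mm higher than through the drift, which is within my uncertainty on the grasp heights. A sideways force of up to about 12 N showed during the first bolt push, and easing it did not change the depth.

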